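# Bar the cheese mould and start its timer

### The arm

A 7-joint arm with a two-finger parallel gripper is mounted at the origin on the work surface. World frame = base frame: x ahead of the robot, y to its left, z up, the work surface at z = 0. Lengths are in m, angles in rad, forces in N, time in s.
With the tool pointing down it reaches from about 0.425 to 0.875 m from the base axis. Payload 4.7 kg.
Tool frame: the origin (TCP) lies on the centre line of the jaws, within the pads' length; the fingertips stand ahead of it and the grasp point (between the pads) lies 2 mm behind it (nose_length is the z of the fingertips in the tool frame, in m); z points along the fingers, y is the line along which they close (so a half turn about z gives the same grasp; the last joint's range is limited). The gripper opens to 87 mm and grips with 3 to 60 N. Pads are 19 mm wide; open, the fingers measure 117 mm over their backs; the gripper's body (75 mm by 190 mm) begins 51 mm behind the grasp point.
Start: joints at [-1.128, 0.321, -0.07, 1.45, 0.023, 1.371, -0.057], TCP at [0.27, 0.591, 0.24] pointing down, gripper open.
Joint ranges: [-2.86, 2.86], [-0.3, 2.09], [-1.38, 1.24], [0.06, 2.45], [-1.56, 4.7], [0.09, 2.05], [-2.69, 2.69]. Speed limits (rad/s): [2.57, 2.57, 3.14, 3.14, 3.14, 3.14, 3.14].

### API

Orientations are given as a rotation vector (axis times angle).
In Python, from bench import * gives the robot as it stands.
- The arm moves only by the tool send_rows, never from a script. Its arguments are lists of equal length, an entry for each row: "xyz": the shift along the tool's x, y, z in mm, a list of three; "dr": the turn, a rotation vector about the tool's x, y, z in rad, a list of three. A call has exactly 10 rows; each row is the pose to reach, as a shift and turn from the pose commanded when the call began, along the tool's axes at that moment; what a row does not reach only later rows make up. A row lasts 1/12 s, in which the tool goes at most 41.7 mm and 7.16 degrees, less where a joint would pass 70% of its speed; a pose out of reach is approached as far as the arm can. A call with a gripper value outside its range is refused whole. "jaw" is the finger opening in mm, from 0 to 87, set as the call begins (left out, the last holds). The fingers move at their own pace and stop on an object; "grip_force" is the grip in N (left out, the last holds). Time passes only in rows, so rows that repeat a pose let the fingers close, or fill a call up. It gives the time, the measured TCP pose, the force, the opening and the grip force at its end, in the units of the state.
- get_state(): the state, without advancing time (a new reading comes with each control period).
- get_image(name): name is "scene" or "side" or "wrist"; returns the picture (480x640x3 uint8, red, green, blue); there is no depth.
- calibration(name): a dict with "vfov" (degrees; the focal length in pixels is half the picture's height over the tangent of half this angle, whatever the lens; pixels are square), "cx", "cy" (the principal point, pixels), "k1" (the pictures are not rectified: a ray, as slopes to the right and down, at radius r is drawn at 1 + k1 r^2 times it, then the intrinsics apply), "rvec" (rotation vector, rad) and "tvec" (3), from world to camera coordinates, as OpenCV has them; the wrist camera has in their place "hand_eye" (4x4, takes a point from camera to tool coordinates, whose origin is the TCP and whose axes are the flange's). Camera axes: x right, y down, z forward; pixel columns grow to the right and rows downward; lengths in m; the calibration is good to about 2 mm. A picture is of the moment at which its call begins: read the wrist's pose just before it. calibration takes no time and is no camera call.
- close_job(): hands the job in; it is judged then, once.
The state is a dict: "time": time; "joint_positions": joint angles; "qd": joint speeds; "joint_torque": joint torques, N m; "position": TCP position; "tool_rot": TCP orientation; "ft_force": force on the tool from outside, world axes, zero at the start; "torque": the same for the moment, N m; "grip_width": opening from 0.0 (shut) to 1.0 (fully open); "grip_force": force on a finger pad.
Only numpy, scipy, OpenCV 4.12 (cv2) and the standard library are available. Lean on these libraries where they do the work, as an engineer would, in place of code of your own. Each camera call takes 0.05 s, during which the arm holds its last target. There are 200 camera calls.

### The job

Run the wooden hold-down bar along its channel, over the cheese mould and onto the far support until its far end butts against the end stop, so that it lies flat across both supports. Then start the pressing timer: with its back flat against the steel stop behind it, press its button fully in and let it spring out again, and leave it standing there. Do not tip the timer, do not shift the mould or the other things on the table, and do not let the bar fall off the supports.

Things in the scene. Friction and masses are not known exactly. Their poses are not given: they have to be found in the camera images.
- frame: Fixed steel frame, base 130 x 352 x 6 mm. Origin on the table under the middle of the gap; channel along its y. Near support y -240 to -50 mm: floor 72 mm above the table, 36 mm wide between cheeks that rise 8 mm above the floor, open at the -y end. Gap y -50 to 50 mm. Far support y 50 to 100 mm: same heights, 38 mm wide, flared mouth with lead-in ramp, closed by the end stop
- frame_stop (a point): Middle of the end stop's face at the end of the far support: frame y = 100 mm, 85 mm above the table; the end stop's top is 106 mm above the table
- frame_seat (a point): Where the bar's centre lies when the bar is fully home against the end stop: frame x 0, y -30 mm, 85 mm above the table. Axes as the frame's
- bar: Loose wooden bar, 30 wide (x) x 260 long (y) x 26 mm thick, about 0.15 kg; origin at the centre of its underside. Starts in the near channel 155 to 185 mm short of home, its -y end overhanging the channel's open end, its +y end short of the gap. Its top is 18 mm above the cheeks. Slides with about 1 N pushed on its -y end; long enough to reach the far support before it would tip
- bar_center (a point): Centre of the bar (half-way up)
- bar_push (a point): Middle of the bar's -y end face, 85 mm above the table
- mould: White perforated cheese mould with a wooden lid, 84 mm diameter, 60 mm high, about 0.5 kg, loose, standing on the frame's base plate in the gap; its lid is 6 mm below the underside of the bar. Origin at the centre of its underside. Leave in place
- stop: Fixed steel stop block, 25 (x) x 130 (y) x 40 mm high. Origin on the table at the foot of the middle of its front face; that face is the plane x = 0 of this frame and looks to its -x, where the timer stands
- timer_center (a point): Centre (29 mm above the table) of the loose white timer, 45 deep (x) x 70 wide (y) x 58 mm high, about 0.18 kg. It starts 20 to 55 mm short of the stop, up to 20 mm to a side of its middle, turned up to 0.12 rad. Braced, its centre is 22.5 mm in front of the stop's face. Axes: x from button to back, z up
- timer: The timer, origin at the centre of its underside
- timer_button_face (a point): Middle of the face of the timer's round grey push button: 24 mm diameter, on the timer's -x side (away from the stop), 36 mm above the table, standing 12 mm out. The spring is firmer than the timer's friction on the table, so pushing the button slides the timer (about 1 N) until it is braced; the button then goes in
- timer_button (a joint): Button travel: 0 out, 0.006 m fully in (about 5 N there, spring 800 N/m, springs back when let go). Counts as pressed beyond 0.0045 m
- cheese_a: Bystander: small cheese wheel, 110 mm diameter, 50 mm high
- cheese_b: Bystander: cheese wheel, 130 mm diameter, 55 mm high, at the right of the table
- cheese_c: Bystander: small cheese wheel, 100 mm diameter, 45 mm high
- brush: Bystander: wooden rind brush lying at the back of the table
- jar: Bystander: glass jar, 60 mm diameter, 80 mm high
- bowl: Bystander: steel bowl, 120 mm diameter, 50 mm high, at the left of the table
- trier: Bystander: cheese trier, a steel rod with a wooden handle, 180 mm long, lying near the robot's base
Not all that is in view belongs to the job. What is shaped like the stop but purple is not meant. Leave any turquoise look-alike of the timer alone.

How it is judged:
By the outcome, as a careful person would: the job done as asked, in the order asked, and still so for the second after the job is handed in, with the robot touching nothing.
It also fails if it takes over 45 s, if anything falls off the work surface, if the arm or the gripper's body presses on something with over 40 N, if the wrist force passes 120 N, or if a joint passes its speed limit or range.

## Working session

There is one attempt and no reset: what is moved stays moved. The work goes in short steps, Python scripts to look and compute and a tool call to move; the robot and the scene stay as the last step left them, time stands still between calls to the robot, and variables do not carry over. Pictures are saved under pics/ and viewed, at most 10 in all, crops included, and the job is handed in when it is done.

Besides the shell and the picture viewer there is one more tool, called after "Request:" as name(argument=value, ...) on one line, values as JSON. send_rows: Moves the arm, as the interface text tells. Its arguments: {"type":"object","properties":{"xyz":{"type":"array"},"dr":{"type":"array"},"jaw":{"type":"number"},"grip_force":{"type":"number"}},"required":["xyz","dr"]}

```bash
mkdir -p pics; python3 - <<'E'
from bench import *
import cv2
s=get_state()
for k in ("time","position","tool_rot","ft_force","grip_width"): print(k,s[k])
for n in ("scene","side","wrist"):
    im=get_image(n); cv2.imwrite(f"pics/{n}0.png",im[:,:,::-1]); print(n,calibration(n))
E
ls
```

```text
time 0.0
position [0.27006444 0.59067208 0.23846632]
tool_rot [-6.68216486e-01 -3.06934768e+00  2.95129407e-03]
ft_force [0.56553862 0.19890566 0.55879162]
grip_width 0.9989249990620002
scene {'vfov': 51.56198712200829, 'cx': 319.48822955500435, 'cy': 246.2767154282403, 'k1': -0.007753962225172383, 'rvec': array([ 0.6906313 ,  2.77070915, -0.87190435]), 'tvec': array([ 0.41697328, -0.15239852,  1.4893212 ])}
side {'vfov': 48.85565043684523, 'cx': 312.10375732519844, 'cy': 238.23682953449963, 'k1': -0.12193064454883883, 'rvec': array([ 0.49849162, -2.67033502,  1.28933241]), 'tvec': array([0.45914847, 0.15236549, 1.55061556])}
wrist {'vfov': 62.40691849627424, 'cx': 320.0550898456454, 'cy': 236.57554902287126, 'k1': 0.029400515172540737, 'hand_eye': array([[ 1.03091876e-03, -9.52092282e-01, -3.05809129e-01,
         8.37354921e-02],
       [ 9.99999357e-01,  1.12617434e-03, -1.35064006e-04,
        -6.63867312e-04],
       [ 4.72987793e-04, -3.05808793e-01,  9.52092831e-01,
        -1.43265416e-01],
       [ 0.00000000e+00,  0.00000000e+00,  0.00000000e+00,
         1.00000000e+00]])}
pics
```

View pics/scene0.png

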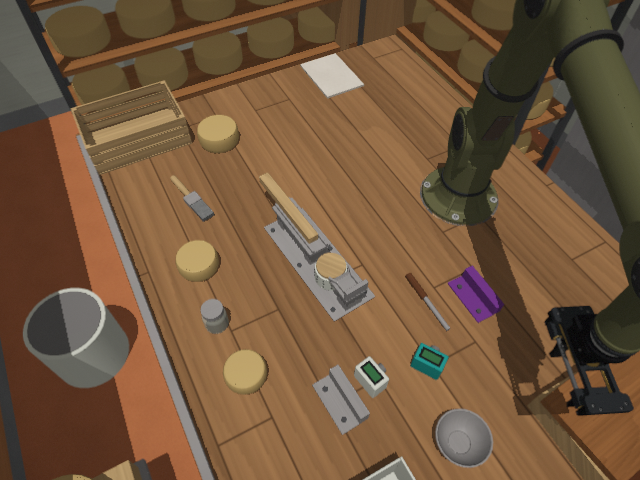

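View pics/side0.png

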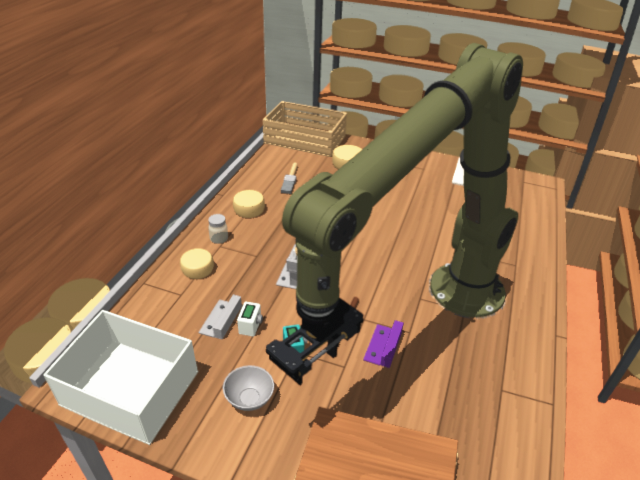

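The scene view shows the bar at about (265,178)-(315,238), the mould at (332,268) and the end stop at (360,290). The white timer is at (371,375) with the steel stop at (345,398). The purple stop at (475,293) and the turquoise timer at (430,360) are decoys. I'll zoom in to pick out corners.

```bash
cat > h.py <<'E'
import numpy as np, cv2
from scipy.spatial.transform import Rotation as R
from bench import *
def cam(name, state=None):
    c=calibration(name); f=240/np.tan(np.radians(c["vfov"]/2))
    if name=="wrist":
        T=np.eye(4);T[:3,:3]=R.from_rotvec(state["tool_rot"]).as_matrix();T[:3,3]=state["position"]
        M=T@c["hand_eye"]; Rw=M[:3,:3]; o=M[:3,3]
    else:
        Rw=R.from_rotvec(c["rvec"]).as_matrix().T; o=-Rw@c["tvec"]
    return c,f,Rw,o
def ray(name,px,z,state=None):
    c,f,Rw,o=cam(name,state); out=[]
    for u,v in np.atleast_2d(px):
        d=np.array([(u-c["cx"])/f,(v-c["cy"])/f]); p=d.copy()
        for _ in range(20): p=d/(1+c["k1"]*(p@p))
        w=Rw@np.r_[p,1]; out.append(o+w*(z-o[2])/w[2])
    return np.array(out)
def proj(name,P,state=None):
    c,f,Rw,o=cam(name,state); q=(np.atleast_2d(P)-o)@Rw; p=q[:,:2]/q[:,2:]
    p=p*(1+c["k1"]*(p**2).sum(1,keepdims=True)); return p*f+[c["cx"],c["cy"]]
E
python3 - <<'E'
import cv2,numpy as np
im=cv2.imread("pics/scene0.png")
a=cv2.resize(im[170:320,255:380],None,fx=4,fy=4,interpolation=cv2.INTER_CUBIC)
cv2.imwrite("pics/ca.png",a)
b=cv2.resize(im[340:440,305:465],None,fx=5,fy=5,interpolation=cv2.INTER_CUBIC)
cv2.imwrite("pics/cb.png",b)
E
```

```text
(no output)
```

View pics/ca.png

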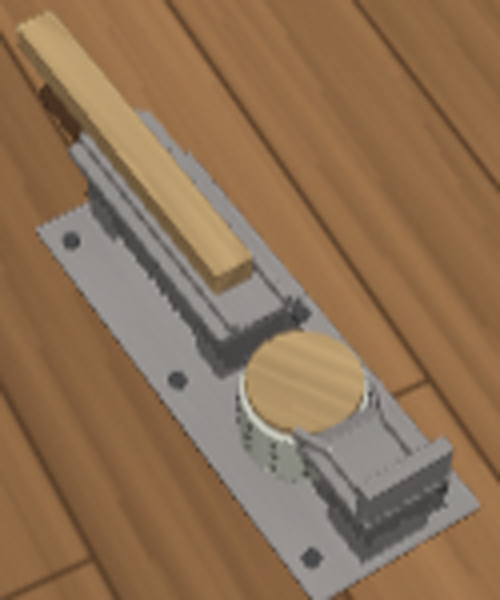

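View pics/cb.png

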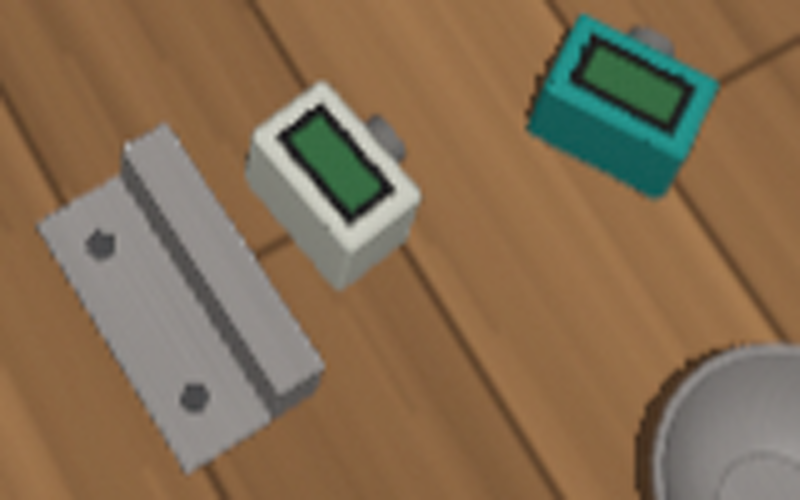

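In the crops, the bar's top corners are at crop (18,28), (52,12), (252,258) and (213,278). The plate corners are at (37,230), (318,600) and (480,505). In the second crop the stop's front top edge runs (168,123)-(325,365), and the timer's top corners are (323,80), (420,195), (345,250) and (252,135).

```bash
python3 - <<'E'
from h import *
np.set_printoptions(precision=4,suppress=True)
A=lambda *p:np.array(p)/4.+[254.6,169.6]
B=lambda *p:np.array(p)/5.+[304.6,339.6]
bar=ray("scene",A((18,28),(52,12),(252,258),(213,278)),.098); print("bar",bar)
n=bar[:2].mean(0);e=bar[2:].mean(0); d=e-n;print("near",n,"far",e,np.linalg.norm(d),np.arctan2(d[1],d[0]))
pl=ray("scene",A((37,230),(318,600),(480,505)),.006);print("plate",pl,np.linalg.norm(np.diff(pl,axis=0),axis=1))
d=pl[1]-pl[0];print(np.arctan2(d[1],d[0]))
st=ray("scene",B((168,123),(325,365)),.04);d=st[1]-st[0];print("stop",st,st.mean(0),np.linalg.norm(d),np.arctan2(d[1],d[0]))
t=ray("scene",B((323,80),(420,195),(345,250),(252,135)),.058);print("timer",t,t.mean(0))
for i in (0,1,2,3):
  d=t[(i+1)%4]-t[i];print(np.linalg.norm(d),np.arctan2(d[1],d[0]))
print("button",ray("scene",B((390,138)),.036))
s=get_state();print(s["joint_positions"])
print(R.from_rotvec(s["tool_rot"]).as_matrix())
E
```

```text
bar [[ 0.5273 -0.2593  0.098 ]
 [ 0.4998 -0.2621  0.098 ]
 [ 0.4764 -0.006   0.098 ]
 [ 0.506  -0.0036  0.098 ]]
near [ 0.5136 -0.2607  0.098 ] far [ 0.4912 -0.0048  0.098 ] 0.256896170463952 1.658070757642483
plate [[ 0.5669 -0.1583  0.006 ]
 [ 0.5323  0.188   0.006 ]
 [ 0.4069  0.1776  0.006 ]] [0.348  0.1259]
1.670441712628227
stop [[0.5885 0.3057 0.04  ]
 [0.5824 0.4336 0.04  ]] [0.5855 0.3696 0.04  ] 0.12797857314026814 1.618719282330064
timer [[0.5201 0.3269 0.058 ]
 [0.5103 0.3933 0.058 ]
 [0.5528 0.3988 0.058 ]
 [0.5621 0.3343 0.058 ]] [0.5363 0.3633 0.058 ]
0.06714958627489921 1.7175344951128368
0.04287634095586423 0.1289357623074206
0.06519016270376023 -1.4284157006664517
0.04260229210471963 -2.966758855113998
button [[0.5011 0.3585 0.036 ]]
[-1.1279  0.3217 -0.0701  1.4514  0.0226  1.3708 -0.0569]
[[-0.9095  0.4158 -0.0006]
 [ 0.4158  0.9095 -0.0014]
 [-0.0001 -0.0015 -1.    ]]
```

```bash
python3 - <<'E'
import bench
print([k for k in dir(bench) if k[0]!='_']); print(bench.get_state().keys(), getattr(bench,"nose_length",None))
E
```

```text
['MotionError', 'calibration', 'close_job', 'get_image', 'get_state', 'nose_length']
dict_keys(['time', 'joint_positions', 'qd', 'joint_torque', 'position', 'tool_rot', 'ft_force', 'torque', 'grip_force', 'grip_width']) 0.017
```

View pics/wrist0.png

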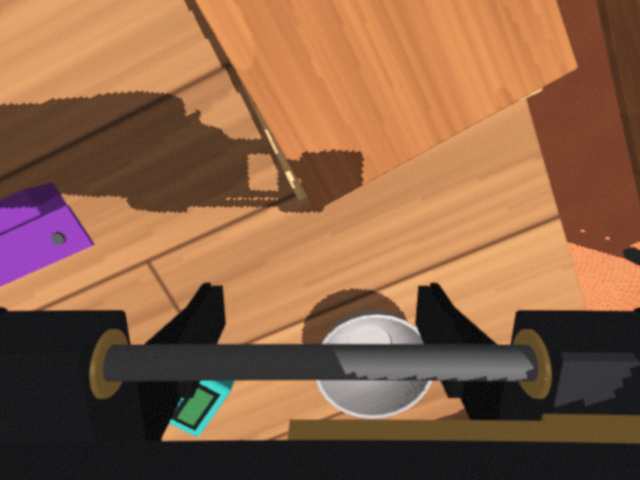

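Request:
send_rows(xyz=[[-35,-22,0],[-70,-44,0],[-105,-66,0],[-140,-88,0],[-175,-110,0],[-210,-132,0],[-245,-154,0],[-280,-176,0],[-315,-198,0],[-350,-220,0]], dr=[[0,0,0.05],[0,0,0.1],[0,0,0.15],[0,0,0.2],[0,0,0.25],[0,0,0.3],[0,0,0.35],[0,0,0.4],[0,0,0.45],[0,0,0.5]], jaw=0, grip_force=20)

```text
time: 0.98
position: [0.4977, 0.2436, 0.2395]
tool_rot: [-1.41, -2.807, -0.0]
ft_force: [0.2, 0.7, -0.6]
grip_width: 0.328
grip_force: 0.0
```

```bash
cat > go.py <<'E'
import sys
from h import *
# x y z yaw(deg, of tool x axis) -> mm delta in tool axes and rotvec
x,y,z,a=map(float,sys.argv[1:5]); s=get_state()
M=R.from_rotvec(s["tool_rot"]).as_matrix(); a=np.radians(a)
T=np.array([[np.cos(a),np.sin(a),0],[np.sin(a),-np.cos(a),0],[0,0,-1]])
np.set_printoptions(precision=4,suppress=True)
print(s["time"],s["position"],s["ft_force"],"jaw",s["grip_width"])
print("mm",1000*M.T@(np.array([x,y,z])-s["position"]),"dr",R.from_matrix(M.T@T).as_rotvec())
E
python3 go.py .518 -.305 .20 95.4
```

```text
0.9833 [0.4977 0.2436 0.2395] [ 0.2018  0.7224 -0.6329] jaw 0.3279514298568131
mm [-452.2656 -311.2193   39.4105] dr [ 0.0001 -0.0002  0.5454]
```

Request:
send_rows(xyz=[[-30,-21,0],[-60,-42,0],[-90,-63,0],[-120,-84,0],[-150,-105,0],[-180,-126,0],[-210,-147,0],[-240,-168,0],[-270,-189,0],[-300,-210,0]], dr=[[0,0,0.0545],[0,0,0.109],[0,0,0.1635],[0,0,0.218],[0,0,0.2725],[0,0,0.327],[0,0,0.3815],[0,0,0.436],[0,0,0.49],[0,0,0.545]])

```text
time: 1.82
position: [0.5081, -0.1222, 0.2396]
tool_rot: [-2.114, -2.324, -0.001]
ft_force: [0.8, 0.2, 0.2]
grip_width: 0.005
grip_force: 0.0
```

```bash
python3 go.py .518 -.305 .20 95.4
```

```text
1.8167 [ 0.5081 -0.1222  0.2396] [0.7816 0.2363 0.1617] jaw 0.004662901862251462
mm [-182.9739   -7.4269   39.4759] dr [ 0.0003 -0.0004  0.0002]
```

Request:
send_rows(xyz=[[-30,-1,0],[-60,-2,0],[-90,-3,0],[-120,-4,5],[-150,-6,15],[-183,-7,25],[-183,-7,39],[-183,-7,39],[-183,-7,39],[-183,-7,39]], dr=[[0,0,0],[0,0,0],[0,0,0],[0,0,0],[0,0,0],[0,0,0],[0,0,0],[0,0,0],[0,0,0],[0,0,0]])

```text
time: 2.65
position: [0.52, -0.3019, 0.2009]
tool_rot: [-2.109, -2.328, -0.002]
ft_force: [0.6, 0.1, -0.2]
grip_width: 0.007
grip_force: 0.0
```

```bash
python3 go.py .517 -.29 .102 95.4; python3 - <<'E'
from h import *
s=get_state();im=get_image("wrist");cv2.imwrite("pics/w1.png",im[:,:,::-1])
h=.098
print(s["tool_rot"], proj("wrist",[[.5273,-.2593,.098],[.4998,-.2621,.098]],s))
E
```

```text
2.65 [ 0.52   -0.3019  0.2009] [ 0.5918  0.1252 -0.2382] jaw 0.006821722261719144
mm [12.0694 -1.8707 98.9359] dr [ 0.0005 -0.0008  0.0047]
[-2.10863724e+00 -2.32844410e+00 -1.52003105e-03] [[337.74619298 179.78530336]
 [293.41582401 179.85266422]]
```

View pics/w1.png

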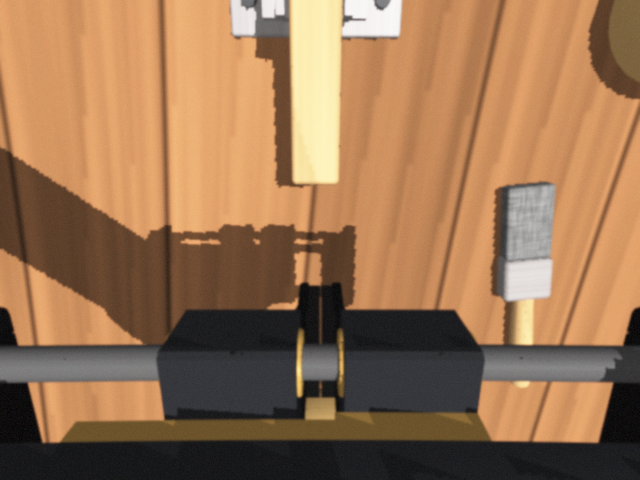

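The wrist view shows the bar's end face at columns 291-340, row 183. It is square to the tool and about 39 mm ahead, with the fingers centred at column 321. Next I descend.

Request:
send_rows(xyz=[[0,-2,30],[0,-2,60],[0,-2,85],[0,-2,98],[5,-2,99],[10,-2,99],[15,-2,99],[20,-2,99],[22,-2,99],[22,-2,99]], dr=[[0,0,0],[0,0,0],[0,0,0],[0,0,0],[0,0,0],[0,0,0],[0,0,0],[0,0,0],[0,0,0],[0,0,0]])

```text
time: 3.53
position: [0.5161, -0.2807, 0.1027]
tool_rot: [2.109, 2.327, 0.002]
ft_force: [0.7, 0.2, 0.5]
grip_width: 0.008
grip_force: 0.0
```

```bash
python3 go.py .4975 -.095 .102 95.4
```

```text
3.5333 [ 0.5161 -0.2807  0.1027] [0.6863 0.2045 0.5384] jaw 0.007948472499686624
mm [186.6781  -0.2557   0.6793] dr [ 0.0021 -0.      0.0042]
```

Request:
send_rows(xyz=[[6,0,0.5],[12,0,0.5],[18,0,0.5],[25,0,0.5],[33,0,0.5],[41,0,0.5],[49,0,0.5],[57,0,0.5],[65,0,0.5],[73,0,0.5]], dr=[[0,0,0.004],[0,0,0.004],[0,0,0.004],[0,0,0.004],[0,0,0.004],[0,0,0.004],[0,0,0.004],[0,0,0.004],[0,0,0.004],[0,0,0.004]])

```text
time: 4.37
position: [0.5081, -0.208, 0.1011]
tool_rot: [2.115, 2.323, 0.0]
ft_force: [0.5, -2.4, 1.7]
grip_width: 0.0
grip_force: 0.9
```

```bash
python3 go.py .4975 -.095 .102 95.4; python3 - <<'E'
from h import *
im=get_image("scene");w=get_image("wrist")
a=cv2.resize(im[170:320,255:380],None,fx=3,fy=3,interpolation=cv2.INTER_CUBIC)
b=cv2.resize(w,(400,300)); o=np.zeros((450,775,3),np.uint8);o[:,:375]=a;o[:300,375:]=b
cv2.imwrite("pics/s2.png",o[:,:,::-1])
E
```

```text
4.3667 [ 0.5081 -0.208   0.1011] [ 0.5284 -2.359   1.7372] jaw 0.0004749735968725865
mm [113.4743  -0.0314  -0.9144] dr [ 0.0001 -0.0001 -0.0009]
```

View pics/s2.png

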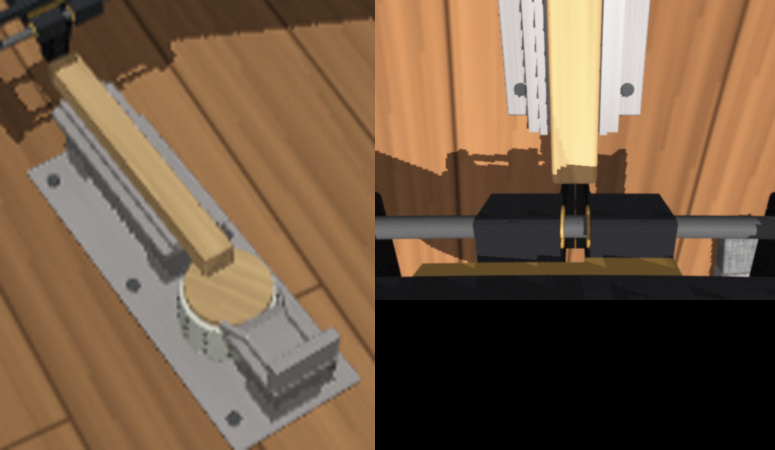

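The bar is sliding straight over the mould, with the fingers centred on its end. I'll continue pushing.

Request:
send_rows(xyz=[[8,0,-0.5],[16,0,-0.5],[24,0,-0.5],[32,0,-0.5],[40,0,-0.5],[48,0,-0.5],[56,0,-0.5],[64,0,-0.5],[72,0,-0.5],[80,0,-0.5]], dr=[[0,0,0],[0,0,0],[0,0,0],[0,0,0],[0,0,0],[0,0,0],[0,0,0],[0,0,0],[0,0,0],[0,0,0]])

```text
time: 5.3
position: [0.5006, -0.1284, 0.1016]
tool_rot: [-2.116, -2.322, -0.0]
ft_force: [-0.3, -1.4, -1.2]
grip_width: 0.006
grip_force: 0.4
```

```bash
python3 go.py .4975 -.095 .102 95.4
```

```text
5.3 [ 0.5006 -0.1284  0.1016] [-0.3284 -1.4413 -1.2434] jaw 0.005538641212386141
mm [33.5583  0.0017 -0.4286] dr [ 0.0001 -0.0001 -0.0012]
```

Request:
send_rows(xyz=[[5,0,0],[10,0,0],[15,0,0],[19,0,0],[22,0,0],[24,0,0],[25.5,0,0],[27,0,0],[28,0,0],[28,0,0]], dr=[[0,0,0],[0,0,0],[0,0,0],[0,0,0],[0,0,0],[0,0,0],[0,0,0],[0,0,0],[0,0,0],[0,0,0]])

```text
time: 6.13
position: [0.4981, -0.1012, 0.1016]
tool_rot: [-2.116, -2.322, -0.0]
ft_force: [0.4, -0.1, 0.5]
grip_width: 0.004
grip_force: 0.1
```

```bash
python3 - <<'E'
from h import *
print(get_state()["ft_force"])
im=get_image("scene")
a=cv2.resize(im[190:320,265:380],None,fx=4.5,fy=4.5,interpolation=cv2.INTER_CUBIC)
cv2.imwrite("pics/s3.png",a[:,:,::-1])
E
```

```text
[ 0.41404649 -0.13370896  0.48736949]
```

View pics/s3.png

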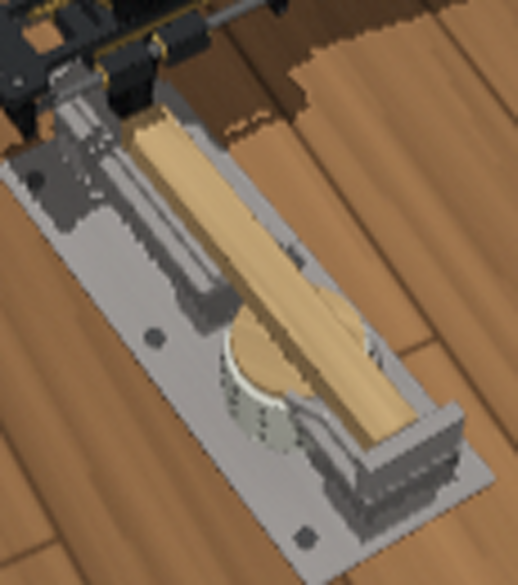

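The bar is in the far mouth, with its end a few mm short of the stop, around crop (395,425). I'll finish gently.

Request:
send_rows(xyz=[[0.5,0,0],[1,0,0],[1.5,0,0],[2,0,0],[2.4,0,0],[2.8,0,0],[3.2,0,0],[3.5,0,0],[3.5,0,0],[3.5,0,0]], dr=[[0,0,0],[0,0,0],[0,0,0],[0,0,0],[0,0,0],[0,0,0],[0,0,0],[0,0,0],[0,0,0],[0,0,0]])

```text
time: 7.02
position: [0.4978, -0.0978, 0.1016]
tool_rot: [-2.116, -2.322, -0.0]
ft_force: [-0.2, -0.4, -0.3]
grip_width: 0.005
grip_force: 0.4
```

Request:
send_rows(xyz=[[0.4,0,0],[0.8,0,0],[1.2,0,0],[1.6,0,0],[1.9,0,0],[2.2,0,0],[2.5,0,0],[2.5,0,0],[2.5,0,0],[2.5,0,0]], dr=[[0,0,0],[0,0,0],[0,0,0],[0,0,0],[0,0,0],[0,0,0],[0,0,0],[0,0,0],[0,0,0],[0,0,0]])

```text
time: 7.85
position: [0.4977, -0.0966, 0.1017]
tool_rot: [2.116, 2.321, -0.001]
ft_force: [0.9, -4.7, -0.4]
grip_width: 0.004
grip_force: 2.5
```

Request:
send_rows(xyz=[[0.5,0,0],[1,0,0],[1.5,0,0],[1.5,0,0],[1.5,0,0],[0,0,0],[-4,0,0],[-10,0,0],[-18,0,0],[-22,0,0]], dr=[[0,0,0],[0,0,0],[0,0,0],[0,0,0],[0,0,0],[0,0,0],[0,0,0],[0,0,0],[0,0,0],[0,0,0]])

```text
time: 8.68
position: [0.4997, -0.1181, 0.1016]
tool_rot: [-2.116, -2.322, -0.0]
ft_force: [-0.6, -0.5, 0.1]
grip_width: 0.007
grip_force: 0.0
```

```bash
python3 go.py .48 .0 .22 95.4; python3 - <<'E'
from h import *
s=get_state();w=get_image("wrist");im=get_image("scene")
a=cv2.resize(im[190:320,265:380],None,fx=3.5,fy=3.5,interpolation=cv2.INTER_CUBIC)
b=cv2.resize(w,(396,297)); o=np.zeros((455,798,3),np.uint8);o[:,:402]=a[:455,:402];o[:297,402:]=b
cv2.imwrite("pics/s4.png",o[:,:,::-1])
E
```

```text
8.6833 [ 0.4997 -0.1181  0.1016] [-0.5896 -0.4799  0.0975] jaw 0.007376063468065133
mm [ 119.3995   -8.6606 -118.3589] dr [ 0.0001 -0.0002 -0.0016]
```

View pics/s4.png

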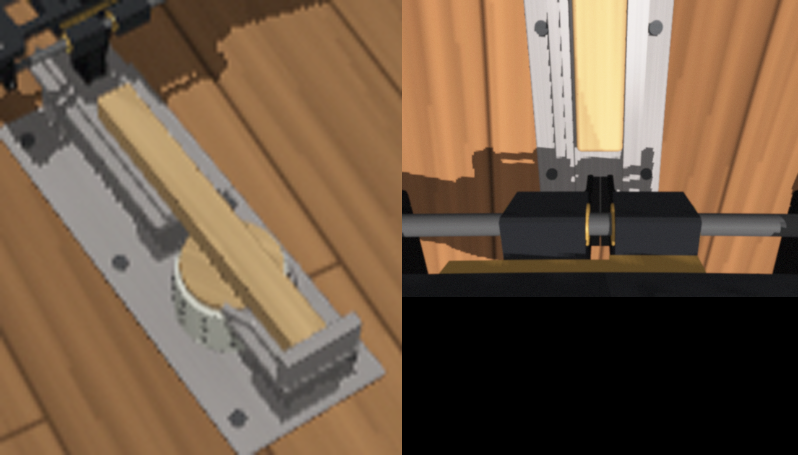

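The bar is home: it lies flat, butted at the stop, with the mould in place. Now I retreat upward and go to the timer.

Request:
send_rows(xyz=[[0,0,-30],[0,0,-65],[0,0,-100],[10,0,-120],[35,0,-120],[70,0,-120],[105,0,-120],[140,0,-120],[175,0,-120],[210,0,-120]], dr=[[0,0,0],[0,0,0],[0,0,-0.1],[0,0,-0.2],[0,0,-0.3],[0,0,-0.4],[0,0,-0.5],[0,0,-0.6],[0,0,-0.7],[0,0,-0.8]])

```text
time: 9.62
position: [0.4795, 0.0937, 0.2218]
tool_rot: [-1.037, -2.965, -0.001]
ft_force: [0.9, -0.6, -1.0]
grip_width: 0.008
grip_force: 0.0
```

```bash
python3 go.py .460 .3565 .22 182.7; python3 - <<'E'
from h import *
B=lambda *p:np.array(p)/5.+[304.6,339.6]
print("decoy top",ray("scene",B((585,15),(720,82),(665,150),(540,85)),.058), get_state()["joint_positions"])
E
```

```text
9.6167 [0.4795 0.0937 0.2218] [ 0.8625 -0.5958 -0.9937] jaw 0.008174806848893108
mm [178.971  193.3827   2.0122] dr [ 0.001  -0.0001 -0.7198]
decoy top [[0.39589077 0.3566702  0.058     ]
 [0.360239   0.4128906  0.058     ]
 [0.40166096 0.42750411 0.058     ]
 [0.43386488 0.37541212 0.058     ]] [-0.64011823 -0.02525724  0.38944512  1.87780293  0.00911163  1.28674177
  0.64473655]
```

Request:
send_rows(xyz=[[18,19,0],[36,38,0],[54,58,0],[72,77,0],[90,97,0],[108,116,0],[126,135,0],[144,154,0],[160,174,0],[172,188,0]], dr=[[0,0,-0.072],[0,0,-0.144],[0,0,-0.216],[0,0,-0.288],[0,0,-0.36],[0,0,-0.432],[0,0,-0.504],[0,0,-0.576],[0,0,-0.648],[0,0,-0.72]])

```text
time: 10.45
position: [0.4632, 0.3491, 0.2212]
tool_rot: [0.076, -3.14, -0.001]
ft_force: [-0.0, 0.3, -0.8]
grip_width: 0.008
grip_force: 0.0
```

```bash
python3 go.py .472 .357 .12 182.7; python3 - <<'E'
from h import *
s=get_state();w=get_image("wrist");cv2.imwrite("pics/w5.png",w[:,:,::-1])
print(proj("wrist",[[.5021,.3585,.036],[.5201,.3269,.058],[.5103,.3933,.058]],s))
E
```

```text
10.45 [0.4632 0.3491 0.2212] [-0.001   0.2878 -0.8085] jaw 0.00791456329761489
mm [ -9.2752   7.3867 101.2493] dr [ 0.0009 -0.0006  0.0014]
[[329.53248647 256.15927749]
 [291.5369133  283.57170004]
 [371.00407177 276.48431374]]
```

View pics/w5.png

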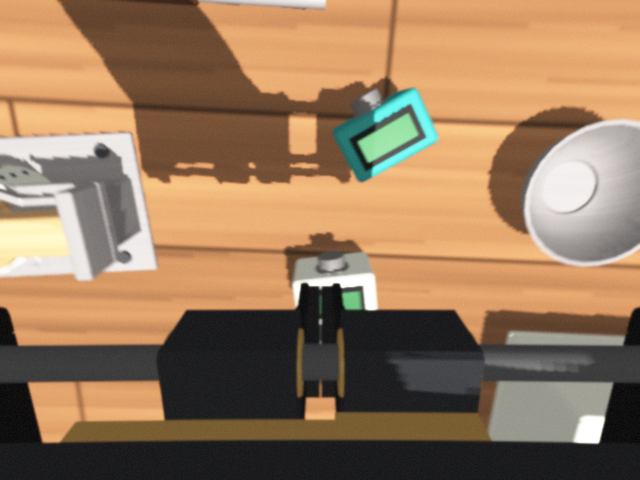

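The wrist view shows the button at (331,262), matching the prediction to a pixel or two. The turquoise decoy at (385,135) is clear of the descent. Down I go.

Request:
send_rows(xyz=[[-9,9,25],[-9,9,55],[-9,9,85],[-9,9,115],[-9,9,140],[-9,9,158],[-9,9,168],[-9,9,173],[-9,9,173],[-9,9,173]], dr=[[0,0,0],[0,0,0],[0,0,0],[0,0,0],[0,0,0],[0,0,0],[0,0,0],[0,0,0],[0,0,0],[0,0,0]])

```text
time: 11.33
position: [0.4733, 0.3559, 0.0495]
tool_rot: [-0.066, 3.14, 0.002]
ft_force: [-0.3, 0.2, -0.4]
grip_width: 0.004
grip_force: 0.0
```

```bash
python3 go.py .512 .361 .048 182.7
```

```text
11.3333 [0.4733 0.3559 0.0495] [-0.2808  0.164  -0.4022] jaw 0.004029126614476264
mm [-38.9065   3.4163   1.5779] dr [ 0.0009  0.0012 -0.005 ]
```

Request:
send_rows(xyz=[[-5,3,1],[-10,3.5,1],[-15,3.5,1],[-19,3.5,1],[-23,3.5,1],[-27,3.5,1],[-30,3.5,1],[-33,3.5,1],[-36,3.5,1],[-39,3.5,1]], dr=[[0,0,0],[0,0,0],[0,0,0],[0,0,0],[0,0,0],[0,0,0],[0,0,0],[0,0,0],[0,0,0],[0,0,0]])

```text
time: 12.17
position: [0.5116, 0.3606, 0.0475]
tool_rot: [0.066, -3.141, 0.0]
ft_force: [-2.1, 0.8, 2.2]
grip_width: 0.003
grip_force: 0.7
```

```bash
python3 go.py .525 .3615 .048 182.7; python3 - <<'E'
from h import *
B=lambda *p:np.array(p)
im=get_image("scene"); cv2.imwrite("pics/s6.png",im[:,:,::-1])
c=im[330:450,300:420].astype(int)
# white timer top: bright low-saturation pixels
m=((c.min(2)>195)&(c.max(2)-c.min(2)<30)).astype(np.uint8)
n,l,st,ce=cv2.connectedComponentsWithStats(m); print([(st[i],ce[i]) for i in range(1,n) if st[i][4]>15])
E
```

```text
12.1667 [0.5116 0.3606 0.0475] [-2.0793  0.8135  2.1938] jaw 0.0032251208633037017
mm [-13.4357   0.2961  -0.4742] dr [-0.     -0.0002 -0.0048]
[]
```

Request:
send_rows(xyz=[[-1,0,0],[-2,0,0],[-3,0,0],[-4,0,0],[-5,0,0],[-6,0,0],[-7,0,0],[-7,0,0],[-7,0,0],[-7,0,0]], dr=[[0,0,0],[0,0,0],[0,0,0],[0,0,0],[0,0,0],[0,0,0],[0,0,0],[0,0,0],[0,0,0],[0,0,0]])

```text
time: 13.05
position: [0.5183, 0.361, 0.0475]
tool_rot: [0.066, -3.141, -0.0]
ft_force: [-0.9, -0.0, 0.1]
grip_width: 0.009
grip_force: 0.6
```

Request:
send_rows(xyz=[[-0.6,0,0],[-1.2,0,0],[-1.8,0,0],[-2.4,0,0],[-3,0,0],[-3.5,0,0],[-4,0,0],[-4,0,0],[-4,0,0],[-4,0,0]], dr=[[0,0,0],[0,0,0],[0,0,0],[0,0,0],[0,0,0],[0,0,0],[0,0,0],[0,0,0],[0,0,0],[0,0,0]])

```text
time: 13.88
position: [0.522, 0.3616, 0.0476]
tool_rot: [0.067, -3.141, -0.001]
ft_force: [-4.5, 2.3, 0.3]
grip_width: 0.003
grip_force: 1.8
```

Request:
send_rows(xyz=[[-0.4,0,0],[-0.8,0,0],[-1.2,0,0],[-1.6,0,0],[-2,0,0],[-2,0,0],[-2,0,0],[-2,0,0],[-2,0,0],[-2,0,0]], dr=[[0,0,0],[0,0,0],[0,0,0],[0,0,0],[0,0,0],[0,0,0],[0,0,0],[0,0,0],[0,0,0],[0,0,0]])

```text
time: 14.72
position: [0.5235, 0.3616, 0.0475]
tool_rot: [0.067, -3.139, -0.0]
ft_force: [-5.8, 3.8, 1.5]
grip_width: 0.006
grip_force: 2.6
```

```bash
python3 - <<'E'
from h import *
np.set_printoptions(precision=4,suppress=True)
im=get_image("scene"); cv2.imwrite("pics/s7.png",im[:,:,::-1]); print(get_state()["ft_force"])
for nme in ("scene0","s7"):
    im=cv2.imread(f"pics/{nme}.png").astype(int)
    c=im[330:450,300:410]; b,g,r=c[...,0],c[...,1],c[...,2]
    m=((g>r+20)&(g>b+10)).astype(np.uint8)   # green display
    n,l,st,ce=cv2.connectedComponentsWithStats(m); i=1+np.argmax(st[1:,4])
    pts=np.argwhere(l==i)[:,::-1]+[300,330]
    W=ray("scene",pts,.058)[:,:2]; q=W-W.mean(0); w,v=np.linalg.eigh(q.T@q); a=v[:,1]*np.sign(v[1,1])
    print(nme,len(pts),W.mean(0),"yaw",np.arctan2(a[1],a[0])-np.pi/2)
E
```

```text
[-5.8692  2.9386  2.4537]
scene0 164 [0.5359 0.3633] yaw 0.146683269599442
s7 168 [0.564  0.3611] yaw 0.05075242591491924
```

Request:
send_rows(xyz=[[-0.4,0,0],[-0.8,0,0],[-1.2,0,0],[-1.6,0,0],[-2,0,0],[-2,0,0],[-2,0,0],[-2,0,0],[-2,0,0],[-2,0,0]], dr=[[0,0,0],[0,0,0],[0,0,0],[0,0,0],[0,0,0],[0,0,0],[0,0,0],[0,0,0],[0,0,0],[0,0,0]])

```text
time: 15.6
position: [0.5237, 0.3617, 0.0475]
tool_rot: [0.068, -3.136, 0.001]
ft_force: [-10.0, 0.9, 5.6]
grip_width: 0.009
grip_force: 4.9
```

The position stalled at x=0.5237 while the force rose to 10 N, so the button has bottomed. Now I release it slowly and retreat.

Request:
send_rows(xyz=[[1,0,0],[2,0,0],[3.5,0,0],[5,0,0],[6.5,0,0],[8,0,0],[10,0,0],[14,0,0],[22,0,0],[34,0,0]], dr=[[0,0,0],[0,0,0],[0,0,0],[0,0,0],[0,0,0],[0,0,0],[0,0,0],[0,0,0],[0,0,0],[0,0,0]])

```text
time: 16.43
position: [0.4935, 0.3588, 0.0478]
tool_rot: [-0.063, 3.139, -0.001]
ft_force: [-0.4, -0.6, 0.0]
grip_width: 0.005
grip_force: 0.0
```

Request:
send_rows(xyz=[[3,0,-10],[6,0,-30],[6,0,-55],[6,0,-80],[6,0,-105],[6,0,-130],[6,0,-150],[6,0,-160],[6,0,-160],[6,0,-160]], dr=[[0,0,0],[0,0,0],[0,0,0],[0,0,0],[0,0,0],[0,0,0],[0,0,0],[0,0,0],[0,0,0],[0,0,0]])

```text
time: 17.27
position: [0.4866, 0.3594, 0.2077]
tool_rot: [-0.066, 3.14, 0.001]
ft_force: [-0.5, -0.2, 0.3]
grip_width: 0.004
grip_force: 0.0
```

```bash
python3 - <<'E'
from h import *
np.set_printoptions(precision=4,suppress=True)
s=get_state();im=get_image("scene"); cv2.imwrite("pics/s8.png",im[:,:,::-1]); print(s["time"],s["position"],s["ft_force"])
for nme in ("scene0","s7","s8"):
    im=cv2.imread(f"pics/{nme}.png").astype(int)
    c=im[330:450,300:410]; b,g,r=c[...,0],c[...,1],c[...,2]
    m=((g>r+20)&(g>b+10)).astype(np.uint8)
    n,l,st,ce=cv2.connectedComponentsWithStats(m); i=1+np.argmax(st[1:,4])
    pts=np.argwhere(l==i)[:,::-1]+[300,330]
    W=ray("scene",pts,.058)[:,:2]; q=W-W.mean(0); w,v=np.linalg.eigh(q.T@q); a=v[:,1]*np.sign(v[1,1])
    print(nme,len(pts),W.mean(0),"yaw",np.arctan2(a[1],a[0])-np.pi/2)
# changes elsewhere between s4-era and now: bystanders
d=np.abs(cv2.imread("pics/scene0.png").astype(int)-cv2.imread("pics/s8.png")).max(2)
for n,(x,y,r) in dict(cA=(197,260,30),jar=(214,316,22),cC=(245,371,30),decoy=(430,360,25),bowl=(463,437,35),mouldfoot=(322,284,8),trier=(428,300,25)).items():
    print(n,(d[y-r:y+r,x-r:x+r]>50).mean().round(3))
E
```

```text
17.2667 [0.4866 0.3594 0.2077] [-0.5426 -0.1784  0.3292]
scene0 164 [0.5359 0.3633] yaw 0.146683269599442
s7 168 [0.564  0.3611] yaw 0.05075242591491924
s8 169 [0.564 0.361] yaw 0.043385506669196605
cA 0.0
jar 0.0
cC 0.0
decoy 0.343
bowl 0.0
mouldfoot 0.0
trier 0.512
```

```bash
python3 -c "
from bench import *
print(close_job())"
```

```text
the job is handed in; nothing more can be done
None
```

I slid the bar home flat against the end stop, pressed the timer's button fully in against the steel stop and released it, then handed the job in at about 17 s; the hand-in call gave no verdict, and the arm hid the trier and the turquoise timer in my last image check.

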